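Load the tilting rod rack, drop its kickstand and hold it upright

TASK

I am about to set the screw foot on the kickstand of the tilting rod rack, and it has to carry its full load for that: drop the loose glass rod from the drilled block end-down into the rack's empty tube, all the way to the bottom, and let go of it. Then flip the kickstand down past its spring so that it snaps out and stays down by itself. Then take the rack by its wooden top handle, bring it upright, off its back stop and with the kickstand's foot clear of the bench, and finish still holding it steadily there; leave the bead mandrels, the dish of beads and the pliers where they are.

Things in the scene. Friction and masses are not known exactly. Their poses are not given: they have to be found in the camera images.
- rod_centre (a point): Centre of the loose glass rod: a plain round rod 170 mm long, 8 mm thick, about 20 g, standing loose in one of the three holes of the drilled block (it differs which; its top, 175 mm above the bench, is by far the highest there). The y axis runs along the rod, upward at the start. Fully home in the tube, this point lies about 5 mm below tube_mouth.
- rod_block: Fixed beech block 46 x 122 x 45 mm with a row of three holes 12.8 mm wide and 40 mm deep, 36 mm apart along its y axis; origin under its centre, z up. The other two holes hold short bead mandrels (tops about 105 mm above the bench), which stay.
- tube_mouth (a point): Centre of the mouth of the rack's empty tube, the end one of a row of three (35 mm apart; the other two hold rods that rise up to 70 mm above this mouth). Inside 16 mm wide, 90 mm deep; 25 mm over the rim. Turns with the rack frame, so it leans back at the start: z runs out of the tube along its axis, y along the row toward the handle, x toward the rack's back.
- rack_frame (a joint): Lean of the rack's swinging frame about its level pivot, 50 mm above the bench: 0 upright, negative leaning back (away from the robot). Starts at -0.28 rad on the rubber-sleeved back stop and falls back there if let go upright; with the kickstand down it can also rest forward on its foot at +0.27. Weighs about 1.2 kg, turns freely, takes a few N at the handle.
- top_handle (a point): Centre of the rack's turned wooden top handle, a round bar 62 mm long, 17 to 23 mm thick, lying along the frame's y axis between the bow's uprights, which stand 47 mm to either side. 200 mm from the pivot axis, straight up the frame. Turns with the frame: z up the frame, x toward the rack's back, y along the handle.
- kickstand (a joint): Swing of the kickstand leg: 0 folded up against its stop, as at the start; 1.95 rad fully down against the other stop. An over-centre spring holds it at either end: it pushes back until about 0.92 rad, then snaps the leg on by itself. Starting it takes about 3.2 N down at 100 mm from the pivot.
- kickstand_pivot (a point): Pivot of the kickstand, 50 mm in front of the frame; axes as top_handle's. The leg, a steel bar 12 mm thick, starts along +y, raised 10 degrees, its foot out past the frame's end. Pressed down it swings under and out to the front: at joint value q it points along cos(q - 0.17) * (0, 1, 0) + sin(q - 0.17) * (-0.573, 0, -0.820) in these axes.
- kickstand_foot (a point): Centre of the kickstand's rubber-capped screw foot, 120 mm from its pivot, 17 mm thick.
- mandrel_a_bead (a point): White barrel bead on a short steel mandrel 100 mm long standing in the drilled block; the point is 78 mm up the mandrel. Bystander: stays in its hole.
- mandrel_b_bead (a point): Amber bead on the other short steel mandrel in the drilled block; the point is 78 mm up the mandrel. Bystander: stays in its hole.
- bead_dish: White dish of beads, 85 mm wide and 17 mm high, standing loose left of the rack; origin under its centre. Bystander.
- pliers: Pliers with red grips, about 133 x 55 x 10 mm, lying loose behind the dish; origin under their centre. Bystander.

How it is judged:
On the way, in this order (a step that is already met when the one before it is completed fails the run):
1. the glass rod stands fully home in the rack's empty tube and is let go (x of rod_centre in the frame of tube_mouth between -0.008 and 0.008 m and y of rod_centre in the frame of tube_mouth between -0.008 and 0.008 m and z of rod_centre in the frame of tube_mouth between -0.015 and 0.01 m and contact force between the fingers and glass_rod below 0.1 N), for 0.2 s.
2. the kickstand is snapped fully down and stays there untouched (value of joint kickstand above 1.85 rad and contact force between the fingers and kickstand below 0.1 N), for 0.2 s.
At the end, for the whole second after the job is handed in: fingers hold the rack within 60 mm of its top handle's centre (over 2 N), still and upright within 0.09 rad, so neither rest carries it; kickstand fully down; rod untouched and home in the tube (centre within 8 mm of the axis, -15 to +10 mm of the mouth) (all of step 1 and value of joint kickstand above 1.85 rad and value of joint rack_frame between -0.09 and 0.09 rad and velocity of joint rack_frame between -0.15 and 0.15 rad/s and contact force between the fingers and rack_frame above 2 N and distance between the grasp point and top_handle below 0.06 m); the arm keeps its last pose, push and grip.
It fails at once if a bead mandrel is pulled or knocked out of place (distance of any of mandrel_a_bead, mandrel_b_bead from where it was at the start of the episode above 0.03 m).
It fails at once if the dish or the pliers are shoved away (distance of any of bead_dish, pliers from where it was at the start of the episode above 0.03 m).
It also fails if it takes over 62 s, if anything falls off the work surface, if the arm or the gripper's body presses on something with over 40 N, if the wrist force passes 120 N, or if a joint passes its speed limit or range.

ROBOT

A 7-joint arm with a two-finger parallel gripper is mounted at the origin on a cart in front of the work surface, level with it; the furniture and walls round the work are solid. World frame = base frame: x ahead of the robot, y to its left, z up, the work surface at z = 0. Lengths are in m, angles in rad, forces in N, time in s.
With the tool pointing down it reaches from about 0.425 to 0.875 m from the base axis. Payload 8.4 kg.
Tool frame: the origin (TCP) lies midway between the tips of the shut fingers; the grasp point (between the pads) lies 19 mm behind it; z points along the fingers, x is the direction in which the jaws open and shut, and the axes are right-handed (so a half turn about z gives the same grasp; the last joint's range is limited). The gripper opens to 85 mm and grips with 20 to 120 N. Pads are 22 mm wide; open, the fingers measure 114 mm over their backs; the gripper's body (76 mm by 85 mm) begins 54 mm behind the grasp point. The pads swing forward as they close: fully open they stand 13 mm farther back than shut.
Start: joints at [-1.376, 0.333, 0.04, 1.465, -0.013, 1.343, -0.059], TCP at [0.188, 0.622, 0.231] pointing down, gripper open.
Joint ranges: [-2.58, 2.58], [-0.38, 2.09], [-1.3, 1.39], [0.25, 2.4], [-1.5, 4.64], [0.08, 2.09], [-2.65, 2.65]. Speed limits (rad/s): [2.22, 2.22, 2.79, 2.79, 3.14, 3.14, 3.14].

INTERFACE

Orientations are given as a rotation vector (axis times angle).
In Python, from station import arm gives the robot as it stands.
- The arm moves only by the shell command python3 -m pendant 'ROWS'. ROWS is text: rows parted by semicolons, each of 5 numbers parted by spaces: the shift along the world's x, y, z in cm, then the turn about the world's z in rad, then the opening, from 0 (shut) to 1 (fully open). In form: dx dy dz turn jaw; .... A call has 1 to 12 rows; each row is the pose to reach, as a shift and turn from the pose measured when the call began; what a row does not reach only later rows make up. A row lasts 1/12 s, in which the tool goes at most 41.7 mm and 7.16 degrees, less where a joint would pass 70% of its speed; a pose out of reach is approached as far as the arm can. A call with a gripper value outside its range is refused whole. The fingers move at their own pace and stop on an object; the grip force is fixed at half the most. Time passes only in rows, so rows that repeat a pose let the fingers close. It gives the time, the measured TCP pose, the force and the opening at its end, in the units of the state.
- arm.get_obs(): the state, without advancing time (a new reading comes with each control period).
- arm.get_image(name): name is "side" or "top" or "wrist"; returns (picture, depth): 420x560x3 uint8, red, green, blue; 420x560 float32, m along the optical axis (not along the pixel's ray), 0 where there is no reading.
- arm.camera_info(name): a dict with "fx", "fy", "cx", "cy" (pixels), "xyz" and "rotation" of the camera in the world; the wrist camera has in their place "mount" (4x4, takes a point from camera to tool coordinates, whose origin is the TCP and whose axes are the tool frame's). Camera axes: x right, y down, z forward; pixel columns grow to the right and rows downward; lengths in m; the calibration is good to about 2 mm. A picture is of the moment at which its call begins: read the wrist's pose just before it. camera_info takes no time and is no camera call.
- arm.finish_job(): hands the job in, once; it reports no verdict.
The state is a dict: "clock": time; "joint_positions": joint angles; "joint_vel": joint speeds; "joint_efforts": joint torques, N m; "eef_pos": TCP position; "tool_rot": TCP orientation; "contact_force": force on the tool from outside, world axes, zero at the start; "moment": the same for the moment, N m; "grip_width": finger opening in m.
Only numpy, scipy, OpenCV 4.12 (cv2) and the standard library are available. Lean on these libraries where they do the work, as an engineer would, in place of code of your own. Each camera call takes 0.05 s, during which the arm holds its last target. There are 200 camera calls.

## Working session

There is one attempt and no reset: what is moved stays moved. The work goes in short steps, Python scripts to look and compute and a shell command to move; the robot and the scene stay as the last step left them, time stands still between calls to the robot, and variables do not carry over. Pictures are saved under pics/ and viewed, about 8 in all and at most 12, crops included, and the job is handed in when it is done.

```bash
ls; mkdir -p pics; cat > h.py <<'E'
import numpy as np, cv2
from scipy.spatial.transform import Rotation as R
from station import arm
def cam(n,obs=None):
    c=arm.camera_info(n)
    if n=="wrist":
        o=obs or arm.get_obs(); T=np.eye(4);T[:3,:3]=R.from_rotvec(o["tool_rot"]).as_matrix();T[:3,3]=o["eef_pos"]
        M=T@np.array(c["mount"]); return c,M[:3,:3],M[:3,3]
    r=np.array(c["rotation"]); 
    if r.shape!=(3,3): r=R.from_rotvec(r).as_matrix()
    return c,r,np.array(c["xyz"])
def shot(n,tag):
    o=arm.get_obs(); C=cam(n,o); im,d=arm.get_image(n)
    np.savez(f"pics/{tag}.npz",im=im,d=d,fx=C[0]["fx"],fy=C[0]["fy"],cx=C[0]["cx"],cy=C[0]["cy"],R=C[1],t=C[2])
    cv2.imwrite(f"pics/{tag}.png",im[:,:,::-1]); return load(tag)
def load(tag): return dict(np.load(f"pics/{tag}.npz"))
def ray(s,u,v):
    return s["t"], s["R"]@np.array([(u-s["cx"])/s["fx"],(v-s["cy"])/s["fy"],1])
def onz(s,u,v,z):
    t,r=ray(s,u,v); return t+r*(z-t[2])/r[2]
def pts(s):
    v,u=np.mgrid[:420,:560]; d=s["d"]
    P=np.stack([(u-s["cx"])/s["fx"]*d,(v-s["cy"])/s["fy"]*d,d],-1)
    return P@s["R"].T+s["t"]
def proj(s,p):
    q=s["R"].T@(np.array(p)-s["t"]); return q[0]/q[2]*s["fx"]+s["cx"],q[1]/q[2]*s["fy"]+s["cy"]
def tri(s1,a,s2,b):
    t1,r1=ray(s1,*a);t2,r2=ray(s2,*b)
    k=np.linalg.lstsq(np.stack([r1,-r2],1),t2-t1,rcond=None)[0]
    p,q=t1+k[0]*r1,t2+k[1]*r2; return (p+q)/2,np.linalg.norm(p-q)
E
python3 - <<'E'
from h import *
print(arm.get_obs())
for n in("side","top"):
    s=shot(n,n+"0"); print(n,s["t"],s["R"].round(3).tolist(),s["fx"])
print(arm.camera_info("wrist"))
a=load("side0")["im"];b=load("top0")["im"]
E
```

```text
pics
{'clock': 0.0, 'joint_positions': array([-1.37624653,  0.33390831,  0.03990543,  1.46623828, -0.01339672,
        1.34331854, -0.05848948]), 'joint_vel': array([ 6.43938484e-04, -1.92191219e-03,  2.56283882e-04, -2.22180508e-04,
        5.84944502e-05, -1.17638859e-03,  8.27331842e-04]), 'joint_efforts': array([-7.42474003e-04, -6.58561134e+01,  1.36511430e+00, -4.05564952e+01,
        1.68846193e-02,  1.25977534e-02, -8.31474580e-06]), 'eef_pos': array([0.18812048, 0.62171553, 0.23043954]), 'tool_rot': array([ 2.52181316e+00,  1.87174903e+00, -1.90475926e-03]), 'contact_force': array([ 0.22784598, -0.04820034,  0.1907989 ]), 'moment': array([-0.00504881, -0.0177841 , -0.00668975]), 'grip_width': 0.08525583019267614}
side [ 0.43605891 -0.84661193  0.64706057] [[0.972, -0.098, 0.215], [-0.235, -0.484, 0.843], [0.022, -0.869, -0.494]] 400.27586831715837
top [ 0.40848333 -0.04067466  1.46670257] [[0.013, -0.988, 0.152], [-1.0, -0.011, 0.01], [-0.008, -0.152, -0.988]] 523.4675926457542
{'fx': 318.92674433472104, 'fy': 318.92674433472104, 'cx': 286.14885156662774, 'cy': 213.66453188264782, 'mount': array([[ 9.99999608e-01,  6.43531649e-04, -6.08520093e-04,
        -4.33448718e-04],
       [-4.28695263e-04,  9.52911119e-01,  3.03249427e-01,
        -7.91192420e-02],
       [ 7.75016166e-04, -3.03249047e-01,  9.52911021e-01,
        -1.42050617e-01],
       [ 0.00000000e+00,  0.00000000e+00,  0.00000000e+00,
         1.00000000e+00]])}
```

View pics/side0.png

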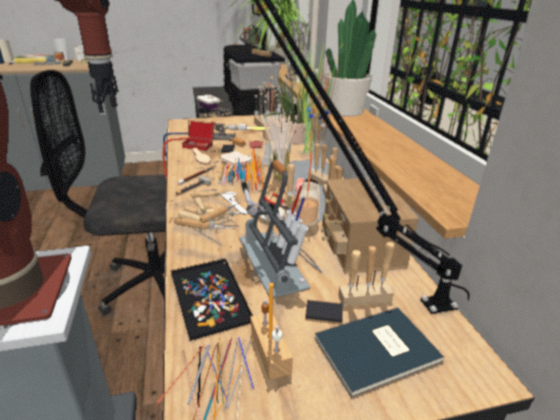

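View pics/top0.png

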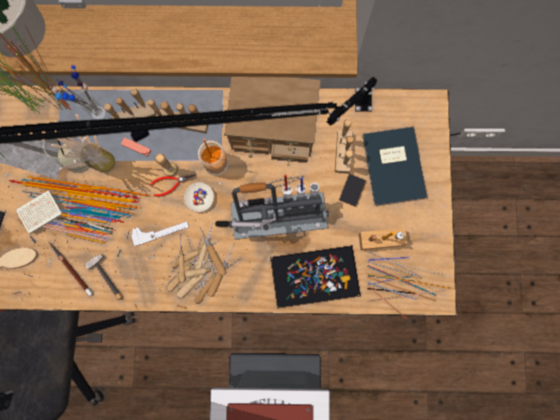

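Side: rack around (270,240), block with rod (271,290). Top: block at (385,240), rack (280,210), handle (255,188), kickstand foot (222,224). I'll enlarge these areas.

```bash
python3 - <<'E'
from h import *
t=load("top0");s=load("side0")
a=cv2.resize(t["im"][165:260,210:420],None,fx=3.8,fy=3.8,interpolation=cv2.INTER_CUBIC)[:,:800]
b=cv2.resize(s["im"][150:390,225:325],None,fx=2.4,fy=2.4,interpolation=cv2.INTER_CUBIC)
cv2.imwrite("pics/c_top.png",a[:,:,::-1]);
b=cv2.resize(s["im"][150:390,225:325],None,fx=2.5,fy=2.5,interpolation=cv2.INTER_CUBIC)
cv2.imwrite("pics/c_side.png",b[:,:,::-1])
P=pts(t)
for u,v in [(385,240),(401,237),(262,188),(240,190),(222,224),(315,187),(302,183),(200,118),(280,112),(330,105),(372,100),(85,125),(200,195)]: print(u,v,P[v,u].round(3))
P=pts(s)
for u,v in [(271,290),(276,335),(380,215),(330,120),(290,55),(262,8)]: print(u,v,P[v,u].round(3))
E
```

```text
385 240 [ 0.554 -0.309  0.041]
401 237 [ 0.558 -0.341  0.092]
262 188 [0.653 0.019 0.251]
240 190 [0.647 0.071 0.253]
222 224 [0.577 0.122 0.164]
315 187 [ 0.679 -0.112  0.141]
302 183 [ 0.677 -0.077  0.202]
200 118 [0.763 0.141 0.428]
280 112 [ 0.825 -0.022  0.296]
330 105 [ 0.876 -0.145  0.209]
372 100 [ 0.968 -0.285  0.003]
85 125 [0.699 0.32  0.574]
200 195 [0.679 0.206 0.011]
271 290 [ 0.558 -0.309  0.163]
276 335 [ 0.559 -0.348  0.09 ]
380 215 [ 0.848 -0.141  0.186]
330 120 [0.795 0.084 0.341]
290 55 [0.728 0.245 0.473]
262 8 [0.678 0.377 0.577]
```

View pics/c_top.png

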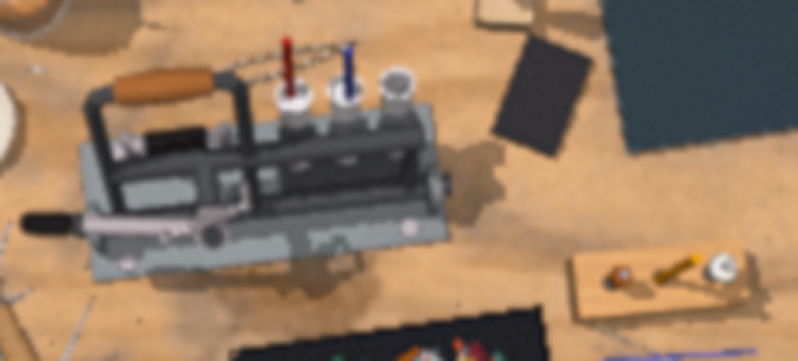

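View pics/c_side.png

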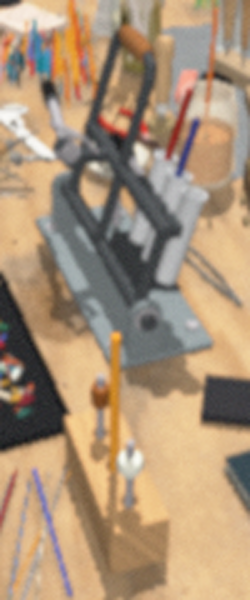

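Orange rod stands in the middle hole (~0.556,-0.308). The empty tube is the end one nearest the block, and the lamp arm runs behind and above the rack. Moving along the near side.

```bash
python3 -m pendant '26 -37 7 0.4 1;26 -37 7 0.4 1;26 -37 7 0.4 1;26 -37 7 0.4 1;26 -37 7 0.4 1;26 -37 7 0.4 1;26 -37 7 0.4 1;26 -37 7 0.4 1;26 -37 7 0.4 1;26 -37 7 0.4 1;26 -37 7 0.4 1;26 -37 7 0.4 1'
```

```text
clock: 1.1
eef_pos: [0.4531, 0.2437, 0.302]
tool_rot: [2.111, 2.321, 0.001]
contact_force: [-0.3, -0.4, 0.6]
grip_width: 0.0856
```

```bash
python3 -m pendant '1 -36 0 0 1;1 -36 0 0 1;1 -36 0 0 1;1 -36 0 0 1;1 -36 0 0 1;1 -36 0 0 1;1 -36 0 0 1;1 -36 0 0 1;1 -36 0 0 1;5 -42 0 0 1;7 -46 0 0 1;7 -48 0 0 1' && python3 -m pendant '3 -7 0 -0.06 1;3 -7 0 -0.06 1;3 -7 0 -0.06 1;3 -7 0 -0.06 1;3 -7 0 -0.06 1' && python3 - <<'E'
from h import *
print(arm.get_obs()["joint_positions"].round(2))
s=shot("wrist","w1")
hsv=cv2.cvtColor(s["im"],cv2.COLOR_RGB2HSV); P=pts(s)
m=(P[...,2]>0.115)&(P[...,2]<0.19)&(s["d"]>0.05)&(abs(P[...,1]+.31)<.06)&(abs(P[...,0]-.555)<.06)
q=P[m]; print(m.sum(), q.mean(0), q.min(0), q.max(0))
for z0 in (.12,.135,.15,.165):
    k=q[abs(q[:,2]-z0)<.008]; print(z0,len(k),k.mean(0).round(4) if len(k) else 0)
E
```

```text
clock: 2.1
eef_pos: [0.5216, -0.227, 0.3022]
tool_rot: [2.106, 2.324, 0.003]
contact_force: [0.4, 0.7, 0.2]
grip_width: 0.0852
clock: 2.52
eef_pos: [0.5515, -0.2965, 0.3016]
tool_rot: [2.176, 2.26, 0.002]
contact_force: [0.3, 0.6, 0.3]
grip_width: 0.0854
[-0.27  0.34  0.91  1.46 -0.27  1.47  2.25]
171 [ 0.55579927 -0.30436295  0.15523627] [ 0.55365542 -0.30812815  0.11588429] [ 0.56133729 -0.300863    0.17655533]
0.12 18 [ 0.5549 -0.3041  0.1218]
0.135 33 [ 0.5551 -0.3042  0.135 ]
0.15 34 [ 0.5549 -0.3046  0.1503]
0.165 42 [ 0.5552 -0.3044  0.166 ]
```

View pics/w1.png

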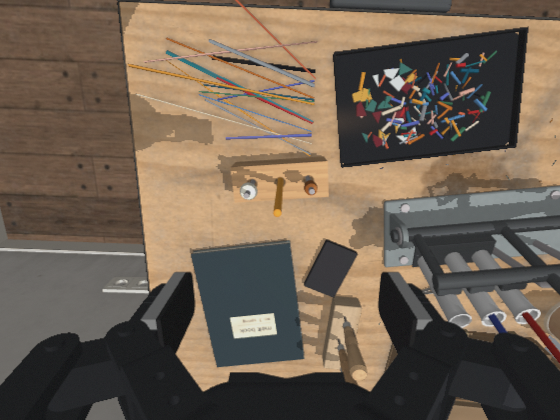

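Rod located at (0.558,-0.305); block is clear. The tube mouth is at about (459,318) in this view. Descend and grip.

```bash
python3 -m pendant '0.7 -0.8 -4 0 1;0.7 -0.8 -8 0 1;0.7 -0.8 -12 0 1;0.7 -0.8 -15 0 1;0.7 -0.8 -16.5 0 1;0.7 -0.8 -16.5 0 1;0.7 -0.8 -16.5 0 0;0.7 -0.8 -16.5 0 0;0.7 -0.8 -16.5 0 0;0.7 -0.8 -16.5 0 0;0.7 -0.8 -16.5 0 0;0.7 -0.8 -16.5 0 0' && python3 -m pendant '0 0 0 0 0;0 0 0 0 0;0 0 0 0 0;0 0 0 0 0;0 0 0 0 0;0 0 0 0 0'
```

```text
clock: 3.57
eef_pos: [0.559, -0.3039, 0.1377]
tool_rot: [2.173, 2.261, 0.004]
contact_force: [-0.8, 0.6, 0.2]
grip_width: 0.0122
clock: 4.07
eef_pos: [0.559, -0.3039, 0.1377]
tool_rot: [2.173, 2.261, 0.004]
contact_force: [-0.2, -0.7, 1.5]
grip_width: 0.0065
```

```bash
python3 -m pendant '0 0 2 0 0;0 0 5 0 0;0 0 9 0 0;0 0 13 0 0;0 0 17 0 0;0 0 18 0 0;4 5 18 0.07 0;7 8 18 0.07 0;8 11 18 0.07 0;8 12 18 0.07 0;8 12 18 0.07 0;8 12 18 0.07 0' && python3 - <<'E'
from h import *
s=shot("wrist","w2");shot("top","t2");shot("side","s2")
print(s["t"])
E
```

```text
clock: 5.07
eef_pos: [0.6397, -0.1819, 0.317]
tool_rot: [2.09, 2.34, 0.004]
contact_force: [-0.4, -0.5, -0.7]
grip_width: 0.0065
[ 0.56026822 -0.19048125  0.45864928]
```

View pics/w2.png

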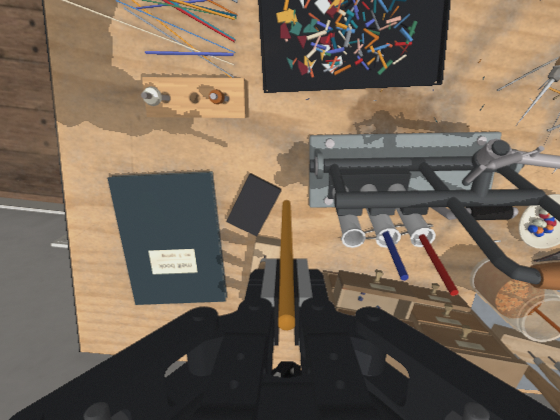

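Mouth ring at about (353,238); the rod hangs straight in the jaws, lower end (287,203). Measure the mouth.

```bash
python3 - <<'E'
from h import *
def ring(s,box):
    u0,v0,u1,v1=box; P=pts(s)[v0:v1,u0:u1]; im=s["im"][v0:v1,u0:u1]
    hsv=cv2.cvtColor(im,cv2.COLOR_RGB2HSV); m=((hsv[...,2]>165)&(hsv[...,1]<50)).astype(np.uint8)
    n,l,st,c=cv2.connectedComponentsWithStats(m); k=1+np.argmax(st[1:,4]); m=l==k
    pt=np.argwhere(m)[:,::-1].astype(np.float32); e=cv2.fitEllipse(cv2.convexHull(pt))
    q=P[m]; print(st[k],"ell",np.add(e[0],(u0,v0)).round(1),e[1],"3d med",np.median(q,0).round(4),"mid",((q.min(0)+q.max(0))/2).round(4),q.min(0).round(3),q.max(0).round(3))
    return np.add(e[0],(u0,v0))
a=load("w1");b=load("w2");t=load("t2");t0=load("top0")
A=ring(a,(445,300,474,330)); B=ring(b,(336,222,369,250))
print("tri",tri(a,A,b,B))
T=ring(t0,(306,178,322,192)); print("tri top",tri(t0,T,b,B),tri(t0,T,a,A))
for z in(.14,.145,.15,.155):print(z,onz(a,*A,z)[:2].round(4),onz(b,*B,z)[:2].round(4),onz(t0,*T,z)[:2].round(4))
# held rod end & direction
P=pts(b);hsv=cv2.cvtColor(b["im"],cv2.COLOR_RGB2HSV)
m=(hsv[...,0]>8)&(hsv[...,0]<25)&(hsv[...,1]>190)
for v in range(205,325,20):
    us=[u for u in range(270,305) if m[v,u]]; 
    if us: print(v,min(us),max(us),P[v,us].mean(0).round(4))
E
```

```text
[ 5 14 22  8 35] ell [460.6 319.3] (10.619607925415039, 21.52157974243164) 3d med [ 0.6665 -0.1112  0.1608] mid [ 0.6695 -0.1096  0.1601] [ 0.664 -0.121  0.158] [ 0.675 -0.099  0.162]
[  6   7  23  19 116] ell [353.1 237.9] (18.330612182617188, 23.44548225402832) 3d med [ 0.6786 -0.1104  0.1572] mid [ 0.7073 -0.0924  0.0802] [ 0.663 -0.122 -0.002] [ 0.751 -0.063  0.162]
tri (array([ 0.6743845 , -0.10900212,  0.15713198]), np.float64(0.002100187728670866))
[ 4  5  9  8 24] ell [314.2 186.7] (7.874156475067139, 8.988446235656738) 3d med [ 0.6792 -0.11    0.1592] mid [ 0.6853 -0.1135  0.0782] [ 0.666 -0.129 -0.01 ] [ 0.704 -0.098  0.166]
tri top (array([ 0.67671843, -0.10911569,  0.15447065]), np.float64(0.0009841913264257598)) (array([ 0.67556472, -0.1084211 ,  0.15615623]), np.float64(0.002960686305544385))
0.14 [ 0.6856 -0.097 ] [ 0.6818 -0.105 ] [ 0.6801 -0.1101]
0.145 [ 0.682  -0.1003] [ 0.6799 -0.1064] [ 0.6791 -0.1098]
0.15 [ 0.6785 -0.1037] [ 0.678  -0.1077] [ 0.6781 -0.1096]
0.155 [ 0.675 -0.107] [ 0.6761 -0.1091] [ 0.6771 -0.1093]
205 288 288 [ 0.6353 -0.181   0.2009]
```

```bash
python3 -m pendant '1 2 0 0 0;3 6 0 0 0;3.4 7.2 0 0 0;3.4 7.2 -0.5 0 0;3.4 7.2 -1 0 0;3.4 7.2 -1 0 0;3.4 7.2 -1 0 0' && python3 - <<'E'
from h import *
s=shot("wrist","w3");t=shot("side","s3")
i=cv2.resize(s["im"][120:300,200:400],None,fx=2,fy=2);p=proj(t,(.676,-.109,.157));u,v=map(int,p);print(p)
j=cv2.resize(t["im"][v-60:v+40,u-40:u+40],(288,360),interpolation=cv2.INTER_CUBIC)
cv2.imwrite("pics/c3.png",np.hstack([i,j])[:,:,::-1])
E
```

```text
clock: 5.8
eef_pos: [0.6715, -0.1154, 0.3078]
tool_rot: [2.098, 2.33, 0.003]
contact_force: [-0.3, -0.4, 0.6]
grip_width: 0.0062
(np.float64(302.78676297870186), np.float64(226.73466829892527))
```

View pics/c3.png

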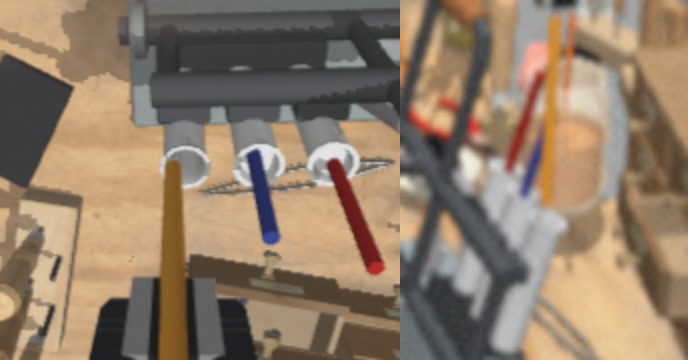

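The rod tip is just above the mouth, ~6 mm short in y. Correct, then lower into the mouth.

```bash
python3 -m pendant '0.3 0.6 0 0 0;0.3 0.6 0 0 0;0.3 0.6 0 0 0;0.3 0.6 0 0 0;0.3 0.6 -0.5 0 0;0.3 0.6 -1 0 0;0.3 0.6 -1.5 0 0;0.3 0.6 -2 0 0;0.3 0.6 -2.5 0 0;0.3 0.6 -2.5 0 0'; python3 - <<'E'
from h import *
s=shot("wrist","w4");t=shot("side","s4")
E
```

```text
clock: 6.73
eef_pos: [0.6743, -0.1089, 0.2818]
tool_rot: [2.099, 2.331, 0.003]
contact_force: [-0.9, 0.2, -0.4]
grip_width: 0.0067
```

```bash
python3 -m pendant '0 0 -0.4 0 0;0 0 -0.8 0 0;0 0 -1.2 0 0;0 0 -1.2 0 0;0 0 -1.2 0 0'; python3 - <<'E'
from h import *
s=shot("wrist","w4")
i=cv2.resize(s["im"][120:300,200:400],None,fx=2,fy=2);
cv2.imwrite("pics/c4.png",i[:,:,::-1])
E
```

```text
clock: 7.25
eef_pos: [0.6745, -0.1091, 0.2706]
tool_rot: [2.098, 2.331, 0.003]
contact_force: [0.6, -0.2, 0.2]
grip_width: 0.0063
```

View pics/c4.png

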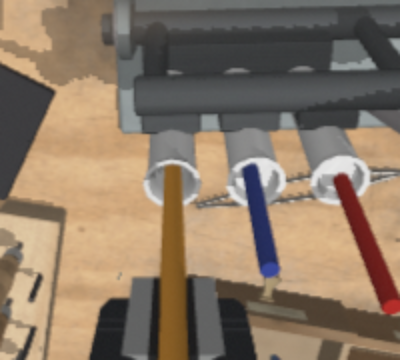

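Rod tip is inside the mouth, centred. A little deeper, then release.

```bash
python3 -m pendant '-0.1 0 -0.4 0 0;-0.1 0 -0.7 0 0;-0.1 0 -0.7 0 0;-0.1 0 -0.7 0 0.3;-0.1 0 -0.7 0 0.5;-0.1 0 -0.7 0 0.5;-0.1 0 -0.7 0 0.5;-0.1 0 -0.7 0 0.5;-0.1 0 -0.7 0 0.5;-0.1 0 -0.7 0 0.5'; python3 - <<'E'
from h import *
s=shot("wrist","w5");t=shot("side","s5")
i=cv2.resize(s["im"][120:300,200:400],None,fx=2,fy=2);p=proj(t,(.676,-.109,.157));u,v=map(int,p)
j=cv2.resize(t["im"][v-60:v+40,u-40:u+40],(288,360),interpolation=cv2.INTER_CUBIC)
cv2.imwrite("pics/c5.png",np.hstack([i,j])[:,:,::-1])
E
```

```text
clock: 8.13
eef_pos: [0.6736, -0.1091, 0.2639]
tool_rot: [2.098, 2.331, 0.003]
contact_force: [-0.3, -0.4, -0.4]
grip_width: 0.0429
```

View pics/c5.png

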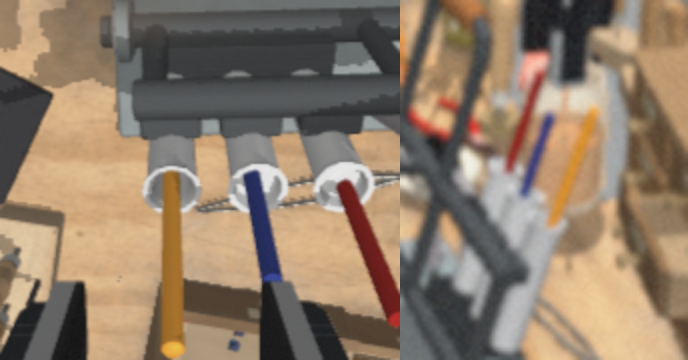

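The rod has dropped and lies parallel to its neighbours in the tube. Retract upward, verify numerically, then go look at the kickstand from above.

```bash
python3 -m pendant '0 0 3 0 0.5;0 0 7 0 0.5;-4 2 9 0 0.5;-8 6 9 0 0.3;-11 10 9 0 0;-14 14 9 0 0;-14 18 9 0 0;-14 20 9 0 0;-14 20 9 0 0;-14 20 9 0 0;-14 20 9 0 0' && python3 - <<'E'
from h import *
s=shot("wrist","w6");t=shot("top","t6")
P=pts(t);hsv=cv2.cvtColor(t["im"],cv2.COLOR_RGB2HSV)
P5=pts(load("w5"));h5=cv2.cvtColor(load("w5")["im"],cv2.COLOR_RGB2HSV)
m=(h5[...,0]>8)&(h5[...,0]<28)&(h5[...,1]>180)
m[:, :270]=0;m[:,300:]=0;m[:200]=0
m&=(P5[...,2]>.15)&(P5[...,2]<.3)
q=P5[m];print("rod",len(q),q[q[:,2]>.22].mean(0) if len(q) else 0,q.max(0))
mouth=np.array([.6762,-.1093,.157])
print("expected top",mouth+.08*np.array([.276,.0,.961]))
np.set_printoptions(precision=3,suppress=True)
for u in range(214,272,5):
    print(u,[P[v,u] for v in (222,224,226)])
E
```

```text
clock: 9.15
eef_pos: [0.5335, 0.0914, 0.354]
tool_rot: [2.096, 2.332, 0.003]
contact_force: [-0.5, -0.2, 0.1]
grip_width: 0.0001
rod 727 [ 0.69783436 -0.10693264  0.22865801] [ 0.70458399 -0.10332496  0.23522449]
expected top [ 0.69828 -0.1093   0.23388]
214 [array([0.504, 0.06 , 0.75 ]), array([0.502, 0.061, 0.747]), array([0.497, 0.058, 0.762])]
219 [array([0.502, 0.051, 0.766]), array([0.499, 0.051, 0.767]), array([0.497, 0.051, 0.765])]
224 [array([0.502, 0.044, 0.768]), array([0.499, 0.044, 0.767]), array([0.496, 0.044, 0.768])]
229 [array([0.502, 0.038, 0.765]), array([0.499, 0.038, 0.765]), array([0.497, 0.038, 0.763])]
234 [array([0.509, 0.036, 0.714]), array([0.507, 0.036, 0.711]), array([0.503, 0.036, 0.717])]
239 [array([0.542, 0.051, 0.472]), array([0.539, 0.052, 0.462]), array([0.535, 0.052, 0.462])]
244 [array([0.546, 0.044, 0.442]), array([0.54 , 0.043, 0.457]), array([0.536, 0.043, 0.456])]
249 [array([0.545, 0.034, 0.448]), array([0.541, 0.034, 0.449]), array([0.537, 0.034, 0.447])]
254 [array([0.598, 0.049, 0.052]), array([0.579, 0.043, 0.155]), array([0.574, 0.042, 0.153])]
259 [array([0.598, 0.035, 0.058]), array([0.58 , 0.03 , 0.148]), array([0.575, 0.03 , 0.149])]
264 [array([0.583, 0.017, 0.166]), array([0.578, 0.016, 0.171]), array([0.574, 0.017, 0.159])]
269 [array([0.583, 0.004, 0.168]), array([0.579, 0.004, 0.159]), array([0.574, 0.004, 0.157])]
```

View pics/w6.png

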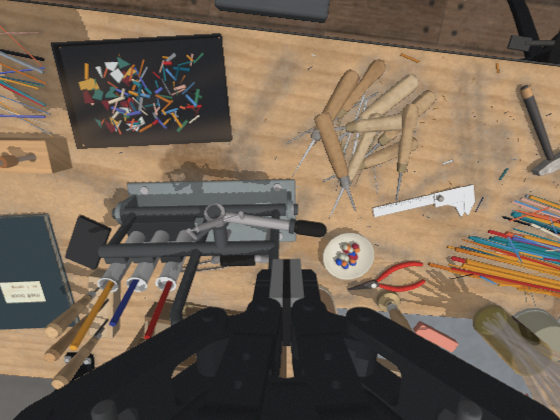

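Rod top height 0.235 matches fully home. Kickstand: pivot about (213,215), bar to (295,226), rubber foot (311,229). Get 3D and the arc waypoints.

```bash
python3 - <<'E'
from h import *
np.set_printoptions(precision=4,suppress=True)
s=load("w6");P=pts(s)
for u in range(200,328,6):
    col=P[205:240,u]; k=np.where(col[:,2]>.125)[0]
    if len(k): print(u,205+k.min(),205+k.max(),col[k].mean(0),col[k][:,2].max())
# handle from top0
t=load("top0");Pt=pts(t);h=cv2.cvtColor(t["im"],cv2.COLOR_RGB2HSV)
m=(h[...,0]<20)&(h[...,1]>90);m&=(Pt[...,2]>.22)&(Pt[...,2]<.28)&(abs(Pt[...,1]-.04)<.08)&(abs(Pt[...,0]-.65)<.05)
q=Pt[m];print("handle",len(q),q.min(0),q.max(0),np.median(q,0))
c=np.cov(q[:,:2].T);print(np.linalg.eigh(c))
a=Pt[...,2]>.9
E
```

```text
200 224 238 [ 0.5929 -0.0002  0.1609] 0.1724259590169369
206 208 233 [0.5808 0.0054 0.1574] 0.17083890223520093
212 205 228 [0.575  0.0121 0.1582] 0.17084771543004523
218 205 239 [0.5834 0.0178 0.152 ] 0.16931909927788658
224 208 239 [0.5867 0.0237 0.1462] 0.16330729342489053
230 212 221 [0.5746 0.0313 0.153 ] 0.16304015549755685
236 213 222 [0.5746 0.0383 0.1545] 0.16222618018009916
242 212 223 [0.5726 0.0454 0.1582] 0.16311712530024386
248 214 224 [0.5754 0.0518 0.1532] 0.1558971219102348
254 215 225 [0.5756 0.0587 0.1538] 0.15593277761698826
260 216 226 [0.5757 0.0656 0.1549] 0.15690918921365427
266 217 227 [0.576  0.0725 0.1554] 0.15772161938864404
272 218 227 [0.5753 0.0793 0.1568] 0.1584776406270645
278 219 228 [0.5636 0.0859 0.191 ] 0.4955998469293797
284 205 229 [0.5648 0.0921 0.1886] 0.4955998469293797
290 220 232 [0.5757 0.0997 0.1612] 0.16335837821422178
296 221 234 [0.5664 0.1047 0.1863] 0.4955998469293797
302 220 234 [0.5751 0.1131 0.1623] 0.16495815480668824
308 221 235 [0.5753 0.1198 0.1628] 0.16564072225441084
314 222 236 [0.5756 0.1265 0.1632] 0.16608636074851907
320 222 236 [0.5747 0.1331 0.1637] 0.16620507978161841
326 227 236 [0.5581 0.1321 0.2089] 0.4955998469293797
handle 248 [ 0.6393 -0.0372  0.2204] [0.691  0.0921 0.2594] [0.6544 0.0406 0.2509]
EighResult(eigenvalues=array([0.    , 0.0006]), eigenvectors=array([[-0.9703, -0.2418],
       [-0.2418,  0.9703]]))
```

```bash
python3 -m pendant '3 0.9 -3 0 0;4.3 0.9 -7 0 0;4.3 0.9 -11 0 0;4.3 0.9 -15 0 0;4.3 0.9 -17 0 0;4.3 0.9 -17 0 0;4.3 0.9 -18 0 0;4.3 0.9 -18 0 0'
```

```text
clock: 9.92
eef_pos: [0.5775, 0.0974, 0.1742]
tool_rot: [2.101, 2.326, 0.004]
contact_force: [-0.3, 0.1, -0.0]
grip_width: 0.0003
```

```bash
python3 -m pendant '0 0.2 -0.8 0 0;-0.2 0.3 -1.4 0 0;-0.6 0.4 -2.1 0 0;-1 0.6 -2.8 0 0;-1.6 0.8 -3.4 0 0;-2.2 0.9 -4 0 0;-2.8 1 -4.5 0 0;-3.2 1 -4.9 0 0'; python3 - <<'E'
from h import *
s=shot("side","s7"); s=shot("wrist","w7")
E
```

```text
clock: 10.58
eef_pos: [0.5454, 0.1077, 0.1253]
tool_rot: [2.101, 2.326, 0.005]
contact_force: [0.6, -1.0, 0.5]
grip_width: 0.0
```

```bash
python3 - <<'E'
from h import *
np.set_printoptions(precision=3,suppress=True)
s=load("w7");P=pts(s); print(s["t"])
for y in np.arange(.02,.16,.01):
    m=(abs(P[...,1]-y)<.003)&(P[...,2]>.06)&(P[...,2]<.2)&(P[...,0]>.46)&(P[...,0]<.585)&(s["d"]>.05)
    q=P[m]
    if len(q): print(round(y,2),len(q),q.mean(0),q.min(0),q.max(0))
E
```

```text
[0.465 0.1   0.266]
0.02 1121 [0.571 0.02  0.154] [0.562 0.017 0.135] [0.585 0.023 0.164]
0.03 482 [0.568 0.03  0.145] [0.558 0.027 0.131] [0.585 0.033 0.156]
0.04 565 [0.558 0.04  0.144] [0.549 0.037 0.134] [0.571 0.043 0.152]
0.05 401 [0.556 0.05  0.137] [0.549 0.047 0.129] [0.565 0.053 0.141]
0.06 892 [0.542 0.06  0.169] [0.534 0.057 0.126] [0.559 0.063 0.2  ]
0.07 2411 [0.54  0.071 0.183] [0.533 0.067 0.122] [0.555 0.073 0.2  ]
0.08 2137 [0.541 0.08  0.172] [0.53  0.077 0.119] [0.555 0.083 0.193]
0.09 1133 [0.532 0.09  0.161] [0.525 0.087 0.116] [0.543 0.093 0.2  ]
0.1 2235 [0.529 0.1   0.163] [0.479 0.097 0.068] [0.539 0.103 0.2  ]
0.11 2750 [0.531 0.11  0.16 ] [0.476 0.107 0.067] [0.555 0.113 0.2  ]
0.12 1661 [0.522 0.12  0.16 ] [0.46  0.117 0.061] [0.535 0.123 0.2  ]
0.13 1609 [0.516 0.13  0.15 ] [0.46  0.127 0.065] [0.546 0.133 0.186]
0.14 3236 [0.524 0.14  0.163] [0.46  0.137 0.066] [0.548 0.143 0.199]
0.15 1521 [0.511 0.15  0.136] [0.467 0.147 0.067] [0.547 0.153 0.2  ]
0.16 805 [0.505 0.16  0.088] [0.46  0.157 0.064] [0.537 0.163 0.2  ]
```

The leg is following (slopes forward-down). Continue past the dead point, then withdraw up and outward.

```bash
python3 -m pendant '-0.6 -0.3 -0.5 0 0;-1.2 -0.8 -1 0 0;-1.8 -1.5 -1.5 0 0;-2.3 -2.1 -2 0 0;-2.8 -3 -2.5 0 0;-3.3 -4.1 -3 0 0;-3.5 -4.9 -3.2 0 0;-3.6 -5.5 -3.3 0 0;-3.6 -5.5 -3.3 0 0;-3.6 -5.5 -3.3 0 0'; python3 - <<'E'
from h import *
np.set_printoptions(precision=3,suppress=True)
s=shot("wrist","w8");P=pts(s); print(s["t"])
for y in np.arange(-.04,.12,.01):
    m=(abs(P[...,1]-y)<.003)&(P[...,2]>.04)&(P[...,2]<.2)&(P[...,0]>.44)&(P[...,0]<.585)&(s["d"]>.05)
    q=P[m]
    if len(q): print(round(y,2),len(q),q.mean(0),q.min(0),q.max(0))
E
```

```text
clock: 11.52
eef_pos: [0.509, 0.0527, 0.092]
tool_rot: [2.102, 2.327, 0.004]
contact_force: [0.4, 0.9, -0.2]
grip_width: 0.0
[0.429 0.045 0.234]
-0.03 70 [ 0.488 -0.028  0.077] [ 0.483 -0.03   0.073] [ 0.496 -0.027  0.081]
-0.02 830 [ 0.495 -0.02   0.085] [ 0.482 -0.023  0.067] [ 0.517 -0.017  0.099]
-0.01 1443 [ 0.51  -0.01   0.105] [ 0.491 -0.013  0.073] [ 0.536 -0.007  0.181]
0.0 1514 [ 0.504 -0.     0.164] [ 0.498 -0.003  0.099] [0.531 0.003 0.182]
0.01 2362 [0.501 0.01  0.168] [0.498 0.007 0.119] [0.546 0.013 0.18 ]
0.02 2582 [0.507 0.02  0.156] [0.497 0.017 0.136] [0.52  0.023 0.167]
0.03 1658 [0.503 0.03  0.154] [0.488 0.027 0.134] [0.519 0.033 0.187]
0.04 3042 [0.493 0.04  0.161] [0.487 0.037 0.098] [0.503 0.043 0.187]
0.05 2642 [0.499 0.05  0.148] [0.49  0.047 0.095] [0.52  0.053 0.18 ]
0.06 3362 [0.491 0.06  0.16 ] [0.485 0.057 0.096] [0.515 0.063 0.187]
0.07 1079 [0.492 0.07  0.162] [0.485 0.067 0.131] [0.502 0.073 0.186]
0.08 1697 [0.499 0.08  0.15 ] [0.49  0.077 0.136] [0.513 0.083 0.179]
0.09 3351 [0.498 0.09  0.163] [0.49  0.087 0.142] [0.513 0.093 0.179]
0.1 1584 [0.49  0.1   0.169] [0.479 0.097 0.04 ] [0.545 0.103 0.181]
0.11 597 [0.491 0.109 0.153] [0.476 0.107 0.04 ] [0.528 0.113 0.182]
```

Kickstand foot is now at (0.488,-0.02,0.075), where the fully-down pose puts it. Withdraw, turn 90°, open, and get above the handle.

```bash
python3 -m pendant '-0.5 0.5 4 0 0;-0.5 0.5 8 0 0;-0.5 0.5 12 -0.1 0;-0.5 0 16 -0.22 0;-0.5 0 20 -0.34 0.5;0 0 24 -0.46 1;3 0 25 -0.58 1;6 0 25 -0.7 1;10 -1 25 -0.82 1;12 -1.2 25 -0.94 1;14.2 -1.2 25 -1.06 1;14.2 -1.2 25 -1.18 1' && python3 -m pendant '0 0 0 -0.12 1;0 0 0 -0.24 1;0 0 0 -0.36 1;0 0 0 -0.39 1;0 0 0 -0.39 1;0 0 0 -0.39 1' && python3 - <<'E'
from h import *
np.set_printoptions(precision=4,suppress=True)
print(arm.get_obs()["joint_positions"])
s=shot("wrist","w9");P=pts(s);h=cv2.cvtColor(s["im"],cv2.COLOR_RGB2HSV);t=shot("top","t9");shot("side","s9")
m=(h[...,0]<20)&(h[...,1]>90)&(P[...,2]>.225)&(P[...,2]<.27)&(abs(P[...,1]-.04)<.05)&(abs(P[...,0]-.65)<.05)
q=P[m];print(len(q),np.percentile(q,2,0),np.percentile(q,98,0),np.median(q,0))
for y in np.arange(0,.08,.01):
    k=q[abs(q[:,1]-y)<.004]
    if len(k):print(round(y,2),len(k),k[:,0].min(),k[:,0].max(),k[:,2].max(),k[k[:,2].argmax()])
E
```

```text
clock: 12.57
eef_pos: [0.6539, 0.0424, 0.3401]
tool_rot: [3.039, 0.758, -0.004]
contact_force: [0.3, 0.1, 0.3]
grip_width: 0.0854
clock: 13.07
eef_pos: [0.6541, 0.0432, 0.34]
tool_rot: [3.129, 0.159, -0.007]
contact_force: [0.7, 0.8, 0.2]
grip_width: 0.0856
[-0.8223  0.4581  1.0286  1.2994 -0.379   1.594   0.2501]
1962 [0.6433 0.0124 0.2443] [0.6656 0.0714 0.2533] [0.6544 0.0444 0.2505]
0.0 4 0.6527788910629164 0.6643635967362171 0.24101532823927313 [0.6644 0.0035 0.241 ]
0.01 71 0.6492752529980199 0.6666625990264483 0.2509665409663411 [0.6558 0.0137 0.251 ]
0.02 209 0.6467598919395552 0.666967766921577 0.2527297694078596 [0.6564 0.0232 0.2527]
0.03 241 0.6450288150099082 0.6665156207925214 0.25385020430890987 [0.6554 0.0328 0.2539]
0.04 271 0.6441161746099481 0.6661676059436905 0.2541474045753408 [0.6513 0.043  0.2541]
0.05 284 0.6423840640783686 0.6650189999505237 0.25405687649577735 [0.654  0.0528 0.2541]
0.06 275 0.6422769779848445 0.6630550753909528 0.2537980165503233 [0.6513 0.0571 0.2538]
0.07 222 0.6419990571052981 0.6602761874049988 0.252220938361329 [0.6516 0.069  0.2522]
```

View pics/w9.png

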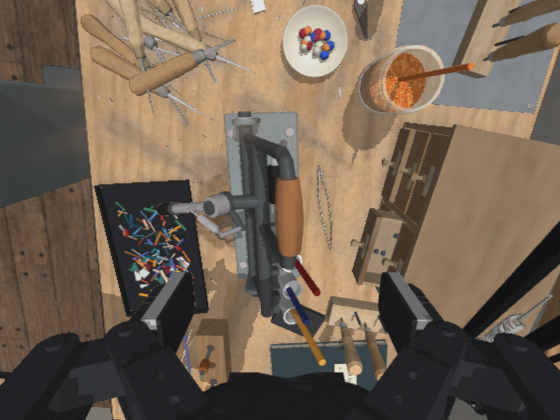

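Handle centred between the jaws ((288,215) lies along the hand's midline), kickstand out to the front, rod in the tube. Descend and grip.

```bash
python3 -m pendant '0 0 -3 0 1;0 0 -6 0 1;0 0 -9 0 1;0 0 -11 0 1;0 0 -11.7 0 1;0 0 -11.7 0 1;0 0 -11.7 0 0;0 0 -11.7 0 0;0 0 -11.7 0 0;0 0 -11.7 0 0;0 0 -11.7 0 0;0 0 -11.7 0 0'
```

```text
clock: 14.22
eef_pos: [0.6547, 0.0427, 0.2241]
tool_rot: [3.129, 0.158, -0.004]
contact_force: [1.8, -0.3, 3.1]
grip_width: 0.0209
```

```bash
python3 -m pendant '0 0 0 0 0;0 0 0 0 0;0 0 0 0 0;0 0 0 0 0;0 0 0 0 0'
```

```text
clock: 14.63
eef_pos: [0.6548, 0.0427, 0.2241]
tool_rot: [3.129, 0.158, -0.003]
contact_force: [1.3, -1.3, -0.8]
grip_width: 0.0214
```

```bash
python3 -m pendant '-0.5 -0.05 0.13 0 0;-1 -0.1 0.26 0 0;-1.5 -0.15 0.37 0 0;-2 -0.2 0.46 0 0;-2.5 -0.25 0.54 0 0;-3 -0.3 0.61 0 0;-3.5 -0.35 0.67 0 0;-4 -0.4 0.72 0 0;-4.5 -0.45 0.75 0 0;-5 -0.5 0.77 0 0;-5.4 -0.5 0.78 0 0;-5.5 -0.5 0.78 0 0' && python3 -m pendant '0 0 0 0 0;0 0 0 0 0;0 0 0 0 0;0 0 0 0 0' && python3 - <<'E'
from h import *
np.set_printoptions(precision=4,suppress=True)
t=shot("top","t10");s=shot("side","s10");w=shot("wrist","w10")
P=pts(w);h=cv2.cvtColor(w["im"],cv2.COLOR_RGB2HSV)
m=(h[...,0]<28)&(h[...,0]>5)&(h[...,1]>170)&(P[...,2]>.12)&(P[...,2]<.35)&(P[...,1]<-.06)&(P[...,1]>-.2)
q=P[m];print("rod wrist",len(q),q.min(0) if len(q) else 0,q.max(0) if len(q) else 0)
P=pts(t);h=cv2.cvtColor(t["im"],cv2.COLOR_RGB2HSV)
m=(P[...,2]>.15)&(P[...,2]<.27)&(P[...,1]<-.085)&(P[...,1]>-.14)&(abs(P[...,0]-.63)<.08)
q=P[m];print("top",len(q),q.mean(0) if len(q) else 0,q.min(0),q.max(0))
a=cv2.resize(s["im"][130:300,215:325],None,fx=3.5,fy=3.5,interpolation=cv2.INTER_CUBIC)
b=cv2.resize(w["im"],None,fx=.7,fy=.7); b=np.pad(b,((0,a.shape[0]-b.shape[0]),(0,0),(0,0)))
cv2.imwrite("pics/c10.png",np.hstack([a,b])[:,:,::-1])
E
```

```text
clock: 15.63
eef_pos: [0.6009, 0.0358, 0.2338]
tool_rot: [3.128, 0.155, 0.004]
contact_force: [6.0, -5.3, 5.9]
grip_width: 0.0211
clock: 15.97
eef_pos: [0.601, 0.0357, 0.2339]
tool_rot: [3.128, 0.155, 0.005]
contact_force: [4.6, -0.3, -3.1]
grip_width: 0.0206
rod wrist 0 0 0
top 79 [ 0.6406 -0.1089  0.1816] [ 0.6203 -0.1233  0.1501] [ 0.6561 -0.0855  0.2561]
```

View pics/c10.png

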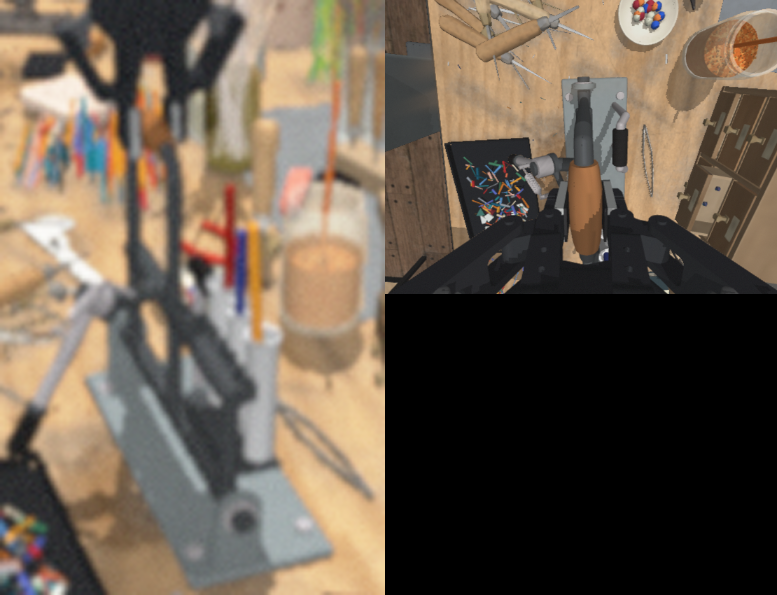

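The side crop shows the rack upright with its handle in the jaws, the orange rod vertical in the tube, and the kickstand leg out to the front, clear of the bench. Mouth and rod-top positions agree with a lean near 0. Handing in.

```bash
python3 -c "
from station import arm
o=arm.get_obs();print(o['clock'],o['eef_pos'],abs(o['joint_vel']).max(),o['grip_width']);print(arm.finish_job())"
```

```text
16.1167 [0.60105739 0.03573123 0.23393548] 0.0025379061889209474 0.020789397428884603
the job is handed in; nothing more can be done
None
```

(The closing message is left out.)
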